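Fetch the rotor tray from the middle of the stack and load the balancer

TASK

The rotor to be balanced is in the middle tray of the three stacked on the sloping stand. Lift the top tray off and set it aside, flat, on the rubber mat or the bench, then lift out the middle tray with its rotor still in it and set that flat on the mat, wholly on it. Put the top tray back on the bottom tray, nested squarely as before, and lay the rotor gently, without dropping it, across the balancer's rollers, its core midway between the two pedestals. Leave the bottom tray on the stand, the rotor tray on the mat and the other things on the bench where they are.

Things in the scene. Friction and masses are not known exactly. Their poses are not given: they have to be found in the camera images.
- top_tray: uppermost of three like grey plastic trays, 210 (its x) by 140 (y) by 50 mm high, walls 4 mm; about 0.5 kg, pulleys fixed at both ends, no higher than its rib. Origin at its centre, half-way up. Its lowest 6 mm is a foot inset 7 mm (10 at the very bottom), which drops into the mouth of the tray below with 3 mm play all round: stacked trays stand 44 mm apart along their z, which leans 25 degrees on the stand.
- top_rib (a point): middle of the top edge of the top tray's carrying rib, 16 mm above the tray's origin; axes as the tray's. Every tray has this rib: 12 mm thick along x, across the whole middle of the tray along y, standing 32 mm above the inner floor (which lies 16 mm below the tray's origin); grip it across x. Beside its middle 37 mm each way is empty, and the tray's rim is 9 mm higher than the rib.
- rotor_tray: middle tray of the stack, same tray with the same rib; origin at its centre, half-way up; about 0.5 kg without the rotor, evenly loaded with it. The rotor lies parallel to the rib, 57 mm from it towards the tray's +x, in two white saddles (slots open at the top) 46 mm either side of its middle; pulleys fixed at the -x end.
- bottom_tray: lowest tray of the stack, same tray, about 0.5 kg, loose on the stand, where it stays; origin at its centre, half-way up.
- rotor: motor armature, about 0.28 kg; origin at its centre, y along the shaft (either end either way). Steel core 28 mm in diameter, 45 mm long, in the middle of a shaft 10 mm in diameter, 124 mm long. In the tray its axis is about 1 mm above the tray's origin (17 mm above the inner floor); grip the core across the shaft: 28 mm is free on the outer side, 37 mm towards the rib.
- stand_deck (a point): middle of the sloping deck of the tray stand, on its surface, 78 mm above the bench; fixed. The deck is 226 by 156 mm, slopes 25 degrees, lower on the robot's side (-x), where a 20 mm lip stops the lowest tray. This point's own z is vertical, its x level and uphill, its y level across. The stand is left or right of the mat.
- balancer: bench balancing machine, bed 240 by 190 mm, origin under its centre; fixed, on the other side of the mat from the stand. Two pedestals, 42 mm either side of its middle along y, each carry two free-running rollers of 20 mm diameter side by side, tops 125 mm above the bench; the shaft lies in the V between them. Nothing near is higher than 130 mm, between the pedestals 92 mm.
- rest (a point): where the rotor's centre belongs: on the axis of a 10 mm shaft resting on all four rollers, midway between the pedestals, 125 mm above the bench. The shaft lies along this point's y. The rollers are 12 mm wide (36 to 48 mm from the middle).
- mat_top (a point): centre of the upper face of the black rubber mat, 280 mm along its x by 340 mm along its y, 3 mm thick, fixed, in the middle of the bench; it takes two trays side by side, 170 mm apart, their long sides along its x.
- screwdriver: screwdriver, 170 mm long, lying between the mat and the left-hand equipment (seen from the robot; +y); to be left alone
- spanner: steel spanner, 160 mm long, lying between the mat and the right-hand equipment (-y); to be left alone
- putty_jar: closed jar, 64 mm across, 55 mm high, on the robot's side of the mat; to be left alone
- tape_roll: roll of black tape lying flat, 70 mm across, 25 mm high, on the robot's side of the mat; to be left alone
- spray_can: standing can, 52 mm across, 140 mm high, beyond the mat; to be left alone
- mug: white mug, 76 mm across, 85 mm high, beyond the mat; to be left alone
- caliper: sliding caliper lying flat, 150 mm long, beyond the mat; to be left alone

How it is judged:
On the way, in this order (a step that is already met when the one before it is completed fails the run):
1. the top tray has been lifted off and set down flat on the mat or the bench, clear of the stand (angle between top_tray's own z axis and vertical below 0.05 rad and height (world z) of top_tray below 0.034 m and horizontal distance between top_tray and bottom_tray above 0.15 m), for 0.2 s.
2. the middle tray stands flat and wholly on the mat with the rotor still in its saddles ((x of rotor_tray in the frame of mat_top between -0.045 and 0.045 m or (x of rotor_tray in the frame of mat_top between -0.075 and 0.075 m and angle between the x axis of rotor_tray and the x axis of mat_top, either way round above 1.2 rad)) and y of rotor_tray in the frame of mat_top between -0.11 and 0.11 m and z of rotor_tray in the frame of mat_top between 0.019 and 0.031 m and angle between rotor_tray's own z axis and vertical below 0.05 rad and x of rotor in the frame of rotor_tray between 0.05 and 0.064 m and y of rotor in the frame of rotor_tray between -0.008 and 0.008 m and z of rotor in the frame of rotor_tray between -0.006 and 0.007 m), for 0.2 s.
At the end, for the whole second after the job is handed in: Top tray nested on bottom tray (6 mm in plane, 3 mm in height, square to 0.04-0.06 rad), bottom tray within 12 mm of its start; rotor on the rollers within 4 mm across and in height, 8 mm along, 0.06 rad; rotor tray flat on mat, within 45 mm (x; 75 if turned across) and 110 mm (y) of its centre (x of top_tray in the frame of bottom_tray between -0.006 and 0.006 m and y of top_tray in the frame of bottom_tray between -0.006 and 0.006 m and z of top_tray in the frame of bottom_tray between 0.041 and 0.047 m and angle between the z axis of top_tray and the z axis of bottom_tray, either way round below 0.04 rad and angle between the x axis of top_tray and the x axis of bottom_tray, either way round below 0.06 rad and x of rotor in the frame of rest between -0.004 and 0.004 m and y of rotor in the frame of rest between -0.008 and 0.008 m and z of rotor in the frame of rest between -0.004 and 0.004 m and angle between the y axis of rotor and the y axis of rest, either way round below 0.06 rad and (x of rotor_tray in the frame of mat_top between -0.045 and 0.045 m or (x of rotor_tray in the frame of mat_top between -0.075 and 0.075 m and angle between the x axis of rotor_tray and the x axis of mat_top, either way round above 1.2 rad)) and y of rotor_tray in the frame of mat_top between -0.11 and 0.11 m and z of rotor_tray in the frame of mat_top between 0.019 and 0.031 m and angle between rotor_tray's own z axis and vertical below 0.05 rad and distance of bottom_tray from where it was at the start of the episode below 0.012 m); the robot touches nothing.
It fails at once if the rotor is banged on the balancer (more than 90 N) (contact force between rotor and balancer above 90 N).
It fails at once if the rotor is let go of more than 8 mm above its resting place over the rollers (contact force between the fingers and rotor below 0.3 N and horizontal distance between rotor and rest below 0.06 m and z of rotor in the frame of rest above 0.008 m).
It fails at once if the rotor falls on the bench or mat (height (world z) of rotor below 0.02 m).
It fails at once if a bystander is moved more than 30 mm (distance of any of screwdriver, spanner, putty_jar, tape_roll, spray_can, mug, caliper from where it was at the start of the episode above 0.03 m).
It also fails if it takes over 72 s, if anything falls off the work surface, if the arm or the gripper's body presses on something with over 40 N, if the wrist force passes 120 N, or if a joint passes its speed limit or range.

ROBOT

A 7-joint arm with a two-finger parallel gripper is mounted at the origin on the work surface. World frame = base frame: x ahead of the robot, y to its left, z up, the work surface at z = 0. Lengths are in m, angles in rad, forces in N, time in s.
With the tool pointing down it reaches from about 0.375 to 0.925 m from the base axis. Payload 3.1 kg.
Tool frame: the origin (TCP) lies between the finger pads; the fingertips stand bot.nose_length ahead of it and the grasp point (between the pads) lies 2 mm behind it (bot.nose_length is the distance from the TCP to the fingertips, in m); z points along the fingers, x is the direction in which the jaws open and shut, and the axes are right-handed (so a half turn about z gives the same grasp; the last joint's range is limited). The gripper opens to 85 mm and grips with 20 to 120 N. Pads are 22 mm wide; open, the fingers measure 114 mm over their backs; the gripper's body (76 mm by 85 mm) begins 54 mm behind the grasp point. The pads swing forward as they close: fully open they stand 13 mm farther back than shut.
Start: joints at [1.019, 0.383, 0.044, 1.598, -0.018, 1.161, -0.05], TCP at [0.285, -0.584, 0.248] pointing down, gripper open.
Joint ranges: [-2.61, 2.61], [-0.41, 2.15], [-1.48, 1.57], [0, 2.5], [-1.57, 4.71], [0.05, 1.97], [-2.85, 2.85]. Speed limits (rad/s): [2.79, 2.79, 3.14, 3.14, 3.14, 3.14, 3.14].

INTERFACE

Orientations are given as a unit quaternion [w, x, y, z].
In Python, from bench import bot, solver, optics, sensors gives the robot as it stands. Calls block until the motion is done:
- bot.move_pose(position, orientation): joint-space move of the TCP to a pose.
- bot.move_straight(position, rate=0.15, orientation=None, threshold=None): straight line of the TCP; orientation=None keeps the orientation; rate is the mean speed in m/s. With threshold (N) it stops when the force on the tool has changed by that much, and returns True; else False.
- bot.movej(angles): joint-space move.
- bot.set_gripper(opening, grip_force=None): opening from 0.0 (shut) to 1.0 (fully open); grip_force is the grip in N (None keeps the last); returns when the fingers have stopped.
- bot.hold(seconds).
- solver.ik(position, orientation): joint angles nearest the present ones, or None.
- optics.read_camera(name): name is "scene" or "top" or "wrist"; returns the picture (384x512x3 uint8, red, green, blue); there is no depth.
- optics.camera_model(name): a dict with "fx", "fy", "cx", "cy" (pixels), "extrinsics" (4x4, takes a point from world to camera coordinates). Camera axes: x right, y down, z forward; pixel columns grow to the right and rows downward; lengths in m; the calibration is good to about 2 mm. A picture is of the moment at which its call begins: read the wrist's pose just before it. camera_model takes no time and is no camera call; for the wrist camera it gives the pose at the moment of the call.
A pose or a line that the arm cannot do raises bot.IKError and nothing moves.
- bot.job_done(): hands the job in, once; it reports no verdict.
Readings, each from a call of its own:
- sensors.current_t(): time.
- sensors.current_joint_pos(): joint angles.
- sensors.current_qd(): joint speeds.
- sensors.current_effort(): joint torques, N m.
- sensors.current_tcp_pos(): TCP position.
- sensors.current_orientation(): TCP orientation.
- sensors.current_contact_force(): force on the tool from outside, world axes, zero at the start.
- sensors.current_torque(): the same for the moment, N m.
- sensors.current_opening(): opening from 0.0 (shut) to 1.0 (fully open).
Only numpy, scipy, OpenCV 4.12 (cv2) and the standard library are available. Lean on these libraries where they do the work, as an engineer would, in place of code of your own. Each camera call takes 0.05 s, during which the arm holds its last target. There are 200 camera calls.

## Working session

There is one attempt and no reset: what is moved stays moved. The work goes in short steps, each a Python script; the robot and the scene stay as the last script left them, time stands still between calls to the robot, and variables do not carry over. Pictures are saved under pics/ and viewed, about 8 in all and at most 12, crops included, and the job is handed in when it is done.

```bash
ls; mkdir -p pics
python3 - <<'E'
from bench import bot, solver, optics, sensors
import cv2,numpy as np
np.set_printoptions(precision=4,suppress=True)
ims=[]
for n in ["scene","top"]:
    im=optics.read_camera(n); cv2.imwrite(f"pics/{n}0.png",im[:,:,::-1]); m=optics.camera_model(n)
    print(n,m)
    cv2.imwrite(f"pics/{n}0b.png",cv2.resize(im[:,:,::-1],(800,600),interpolation=cv2.INTER_CUBIC))
m=optics.camera_model("wrist");print(m)
print(bot.nose_length,sensors.current_tcp_pos(),sensors.current_orientation(),sensors.current_t())
E
```

```text
pics
scene {'fx': 355.996700271501, 'fy': 355.996700271501, 'cx': 257.96081139819216, 'cy': 190.54762636551092, 'extrinsics': array([[-0.6037,  0.7972, -0.0029,  0.3263],
       [ 0.625 ,  0.471 , -0.6226, -0.253 ],
       [-0.4949, -0.3777, -0.7826,  1.3492],
       [ 0.    ,  0.    ,  0.    ,  1.    ]])}
top {'fx': 391.94149113255565, 'fy': 391.94149113255565, 'cx': 247.80309242336193, 'cy': 193.69316953987212, 'extrinsics': array([[-0.0163, -0.9997,  0.0153, -0.0043],
       [-0.9932,  0.0145, -0.1157,  0.5774],
       [ 0.1155, -0.0171, -0.9932,  1.1824],
       [ 0.    ,  0.    ,  0.    ,  1.    ]])}
{'fx': 309.15795979313674, 'fy': 309.15795979313674, 'cx': 256.9411324720961, 'cy': 192.966998072903, 'extrinsics': array([[ 0.4379, -0.899 , -0.002 , -0.6498],
       [-0.8597, -0.4194,  0.2915, -0.0377],
       [-0.2629, -0.126 , -0.9566,  0.3794],
       [ 0.    ,  0.    ,  0.    ,  1.    ]])}
0.017 [ 0.2846 -0.5834  0.247 ] [-0.0006  0.8481 -0.5299 -0.0011] 0.1
```

View pics/top0b.png

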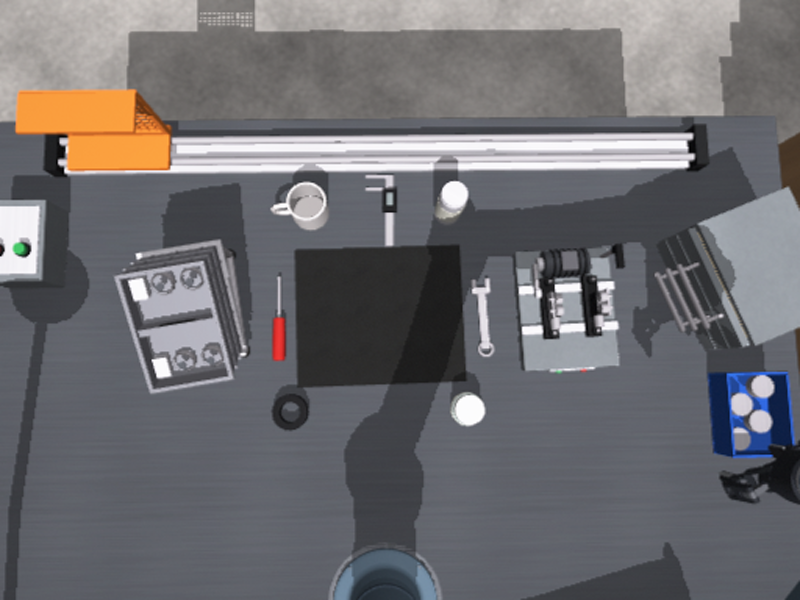

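View pics/scene0b.png

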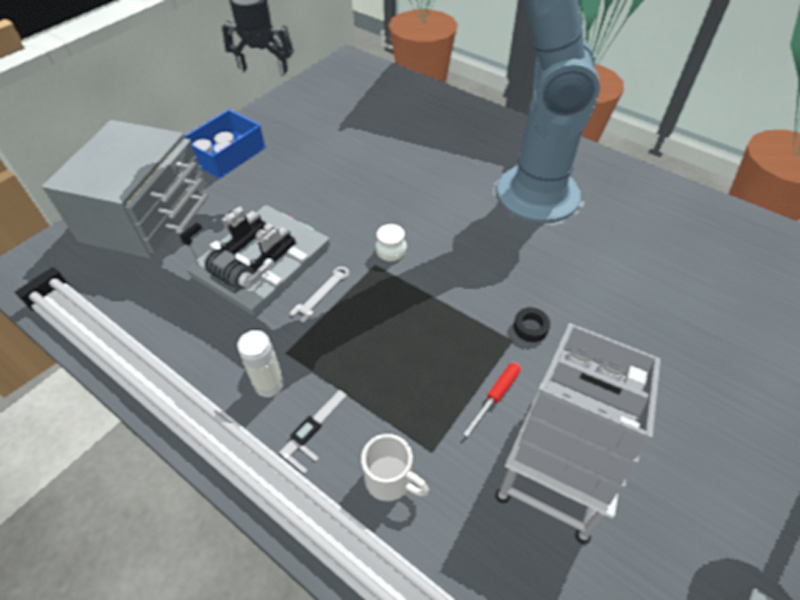

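Top view (800×600 px): the stack is on the left with top tray rim corners at about (116,276), (218,240), (234,375) and (152,392). The mat spans (295..467, 245..387) and the balancer is on the right around (568,308). The scene view agrees. Next I do a rough fit and take close wrist views.

```bash
cat > h.py <<'E'
from bench import bot, solver, optics, sensors
import cv2,numpy as np
from scipy.spatial.transform import Rotation as R
from scipy.optimize import least_squares
np.set_printoptions(precision=4,suppress=True)
T25=np.radians(25)
def proj(m,P):
    E=m["extrinsics"]; c=np.atleast_2d(P)@E[:3,:3].T+E[:3,3]
    return np.c_[m["fx"]*c[:,0]/c[:,2]+m["cx"], m["fy"]*c[:,1]/c[:,2]+m["cy"]]
def plane(m,uv,z):
    E=m["extrinsics"]; uv=np.atleast_2d(uv).astype(float)
    d=np.c_[(uv[:,0]-m["cx"])/m["fx"],(uv[:,1]-m["cy"])/m["fy"],np.ones(len(uv))]@E[:3,:3]
    o=-E[:3,:3].T@E[:3,3]
    return o+d*((z-o[2])/d[:,2])[:,None]
def Rtray(yaw,tilt=T25):   # x uphill, z normal
    return R.from_euler('ZY',[yaw,-tilt]).as_matrix()
def quat(Rt,turn=0.):      # tool: z = -tray z, x = tray x (+turn about tray z)
    Rt=Rt@R.from_euler('z',turn).as_matrix()
    M=np.c_[Rt[:,0],-Rt[:,1],-Rt[:,2]]
    q=R.from_matrix(M).as_quat(); return q[[3,0,1,2]]
def shot(n,name):
    m=optics.camera_model(n); im=optics.read_camera(n); cv2.imwrite(f"pics/{name}.png",im[:,:,::-1]); return m,im
E
python3 - <<'E'
from h import *
m=optics.camera_model("top")
uv=np.array([[116,276],[218,240],[236,376],[152,392]])/1.5625
C=np.array([[.105,.07,.025],[.105,-.07,.025],[-.105,-.07,.025],[-.105,.07,.025]])
f=lambda p:(proj(m,C@Rtray(p[2]).T+[p[0],p[1],p[3]])-uv).ravel()
s=least_squares(f,[.6,.4,0,.18]);print(s.x,s.fun)
print("mat",plane(m,np.array([[295,250],[459,245],[467,380],[297,387]])/1.5625,.003))
print("bal",plane(m,np.array([[514,252],[612,247],[620,365],[523,371]])/1.5625,.03))
print("ped",plane(m,np.array([[550,308],[593,307]])/1.5625,.125))
# wrist cam rel. to tcp
w=optics.camera_model("wrist")["extrinsics"];q=sensors.current_orientation()
Rt=R.from_quat(np.r_[q[1:],q[0]]).as_matrix();
print("cam in tool",Rt.T@(-w[:3,:3].T@w[:3,3]-sensors.current_tcp_pos()),"axis",Rt.T@w[2,:3], Rt.T@w[0,:3])
x=s.x;Rt=Rtray(x[2]);o=np.array([x[0],x[1],x[3]])
for d in [0.016,.12,.2]:
  for t in [0,np.pi]:
    print(d,t,solver.ik(o+Rt[:,2]*d,quat(Rt,t)))
E
```

```text
[0.5296 0.3094 0.1543 0.2767] [-0.0119 -6.7903 -4.8632  6.2976  3.8142  0.5679  1.4129  0.0003]
mat [[ 0.6923  0.1737  0.003 ]
 [ 0.6983 -0.1637  0.003 ]
 [ 0.422  -0.1716  0.003 ]
 [ 0.4137  0.1694  0.003 ]]
bal [[ 0.6768 -0.2707  0.03  ]
 [ 0.6845 -0.4702  0.03  ]
 [ 0.4467 -0.472   0.03  ]
 [ 0.4381 -0.2789  0.03  ]]
ped [[ 0.5524 -0.3111  0.125 ]
 [ 0.553  -0.3908  0.125 ]]
cam in tool [ 0.0011 -0.0741 -0.1257] axis [0.0003 0.2914 0.9566] [ 1.      0.0007 -0.0005]
0.016 0 [ 0.0672  0.1302 -0.8258  1.9269  0.4662  0.805  -0.8545]
0.016 3.141592653589793 [ 0.4047  0.2363 -1.2265  1.9173  0.6346  0.867   2.171 ]
0.12 0 [ 0.9103 -0.3388 -1.3745  1.8649 -0.2231  0.9344 -0.2732]
0.12 3.141592653589793 [-1.2745 -0.1239  0.4699  1.9286  0.3746  0.9964  2.345 ]
0.2 0 [ 0.6901 -0.3907 -1.1271  1.8001 -0.2418  1.0963 -0.2621]
0.2 3.141592653589793 [-1.3706 -0.2313  0.4648  1.8598  0.4265  1.1857  2.2948]
```

Run:
```python
import cv2,numpy as np
a=cv2.imread("pics/top0.png")[145:260,65:165]; b=cv2.imread("pics/scene0.png")[200:350,315:435]
a=cv2.resize(a,None,fx=4,fy=4,interpolation=2); b=cv2.resize(b,None,fx=3.3,fy=3.3,interpolation=2)
o=np.zeros((520,800,3),np.uint8); o[:460,:400]=a; o[:b.shape[0],404:404+396]=b[:520,:396]
cv2.imwrite("pics/crop1.png",o)
```

```text
(no output)
```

View pics/crop1.png

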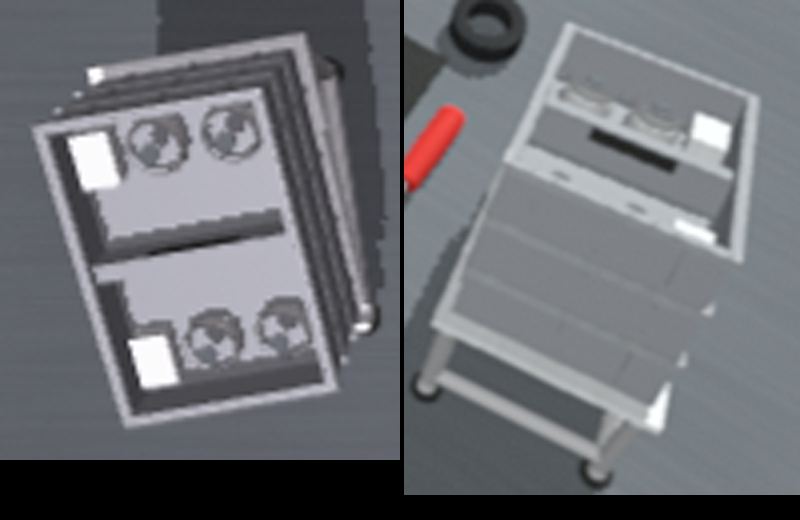

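Crop: the rim corners of the top tray are clear. In the left crop they are (34,127), (265,88), (337,388) and (127,427). In the right crop they are (507,160), (742,260), (570,25) and (757,98).

```bash
cat >> h.py <<'E'
C=np.array([[.105,.07,.025],[.105,-.07,.025],[-.105,-.07,.025],[-.105,.07,.025]])
E
python3 - <<'E'
from h import *
mt=optics.camera_model("top");ms=optics.camera_model("scene")
ut=np.array([[34,127],[265,88],[337,388],[127,427]])/4+[65,145]-.375
us=(np.array([[742,260],[507,160],[570,25],[757,98]])-[404,0])/3.3+[315,200]-.35
f=lambda p:np.r_[proj(mt,C@Rtray(p[2]).T+[p[0],p[1],p[3]])-ut,proj(ms,C@Rtray(p[2]).T+[p[0],p[1],p[3]])-us].ravel()
s=least_squares(f,[.55,.4,.2,.18]);x=s.x;print(x,s.fun)
Rt=Rtray(x[2]);o=np.array([x[0],x[1],x[3]])
for d in [0.0,.05,.1,.15,.2]:
  for t in [0,np.pi]: print(d,t,solver.ik(o+Rt[:,2]*d,quat(Rt,t)))
# look: want camera ~0.25 over the tray centre, looking along tray normal-ish
cam=np.array([.0011,-.0741,-.1257]);ax=np.array([0,.2914,.9566])
for t in [0,np.pi]:
  for d in [.22,.26,.3]:
    q=quat(Rt,t);M=R.from_quat(np.r_[q[1:],q[0]]).as_matrix()
    p=o-M@(cam+ax*d); print("look",t,d,p,solver.ik(p,q))
E
```

```text
[0.5293 0.349  0.1581 0.1843] [ 0.7033  0.3423 -2.1479  0.8108 -1.0396 -0.3421  0.1118 -1.0543 -1.5141
 -0.4479  0.8285 -0.0084  0.0036 -0.0967 -0.7506 -0.3075]
0.0 0 [ 0.239   0.5609 -1.2244  1.9526  1.1008  0.9182 -1.3691]
0.0 3.141592653589793 [ 0.2473  0.572  -1.2387  1.9524  1.1125  0.9286  1.7669]
0.05 0 [-0.047   0.2444 -0.8201  1.9662  0.6684  0.7587 -1.1005]
0.05 3.141592653589793 [ 0.2682  0.4066 -1.2294  1.9564  0.9072  0.8902  1.8871]
0.1 0 [-0.0333  0.1352 -0.8254  1.9588  0.5209  0.8069 -0.9902]
0.1 3.141592653589793 [ 0.3056  0.2449 -1.2268  1.9493  0.6888  0.8761  2.0364]
0.15 0 [-0.0079  0.0324 -0.8363  1.9404  0.3885  0.8692 -0.888 ]
0.15 3.141592653589793 [ 0.4367  0.1013 -1.3109  1.9299  0.4853  0.8963  2.1917]
0.2 0 [ 0.0287 -0.0645 -0.85    1.9113  0.2698  0.9422 -0.7935]
0.2 3.141592653589793 [-1.1483 -0.0958  0.2586  1.9556  0.3766  0.9767  2.248 ]
look 0 0.22 [0.4945 0.3334 0.2606] [-0.0165  0.1532 -0.8238  1.9758  0.546   0.7776 -0.9965]
look 0 0.26 [0.4767 0.3423 0.2953] [-0.0275  0.0879 -0.8298  1.9521  0.4607  0.8348 -0.9479]
look 0 0.3 [0.4589 0.3513 0.33  ] [-0.0364  0.0297 -0.8369  1.9217  0.3896  0.8976 -0.9096]
look 3.141592653589793 0.22 [0.4933 0.3534 0.2615] [ 0.2644  0.3147 -1.2258  1.9387  0.7808  0.8977  1.9598]
look 3.141592653589793 0.26 [0.4792 0.3394 0.2962] [ 0.3482  0.1752 -1.2445  1.9416  0.5896  0.8803  2.1138]
look 3.141592653589793 0.3 [0.465  0.3253 0.3309] [-1.0928 -0.0543  0.2592  1.9912  0.3656  0.8863  2.2806]
```

Run:
```python
from h import *
cam=np.array([.0011,-.0741,-.1257]);ax=np.array([0,.2914,.9566])
def look(target,q,d):
    M=R.from_quat(np.r_[q[1:],q[0]]).as_matrix(); return target-M@(cam+ax*d)
q=quat(Rtray(0,0),0); p=look(np.array([.5525,-.351,.125]),q,.22)
print(p); t0=sensors.current_t(); bot.move_pose(p,q); bot.hold(.15); print(sensors.current_t()-t0)
m,im=shot("wrist","w_bal"); np.save("w_bal.npy",m["extrinsics"])
pts=np.array([[.5525,-.351,.125],[.5525,-.309,.125],[.5525,-.393,.125]])
im=im[:,:,::-1].copy()
for u in proj(m,pts): cv2.circle(im,tuple(int(v) for v in u),2,(0,0,255),-1)
Rt=Rtray(.1581);o=np.array([.5293,.349,.1843]);q=quat(Rt,0);p=look(o,q,.26)
t0=sensors.current_t(); bot.move_pose(p,q); bot.hold(.15); print(sensors.current_t()-t0, sensors.current_joint_pos())
m,i2=shot("wrist","w_stack"); np.save("w_stack.npy",m["extrinsics"]); i2=i2[:,:,::-1].copy()
P=np.r_[C,[[0,.066,.016],[0,-.066,.016],[0,0,.016]]]@Rt.T+o
for u in proj(m,P): print(u); cv2.circle(i2,tuple(int(v) for v in u),2,(0,0,255),-1)
cv2.imwrite("pics/w1.png",cv2.resize(im,(800,600),interpolation=2)); cv2.imwrite("pics/w2.png",cv2.resize(i2,(800,600),interpolation=2))
```

```text
[ 0.5514 -0.361   0.2098]
1.4667
2.675 [ 0.0003  0.0919 -0.8573  1.951   0.4664  0.8366 -0.9514]
[408.8772 104.0786]
[384.854  280.5529]
[130.5986 280.7828]
[106.1671 104.6563]
[257.3981 109.8818]
[257.6194 270.5929]
[257.5175 196.5957]
```

View pics/w1.png

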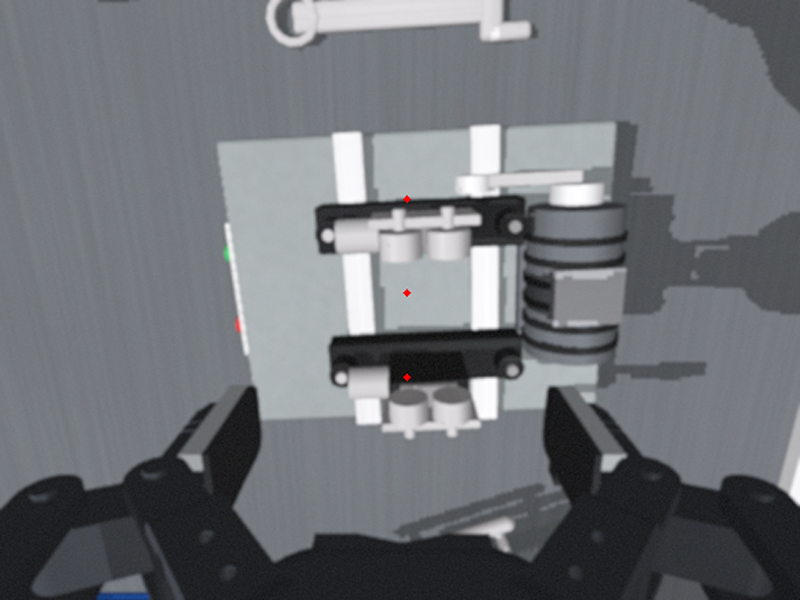

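View pics/w2.png

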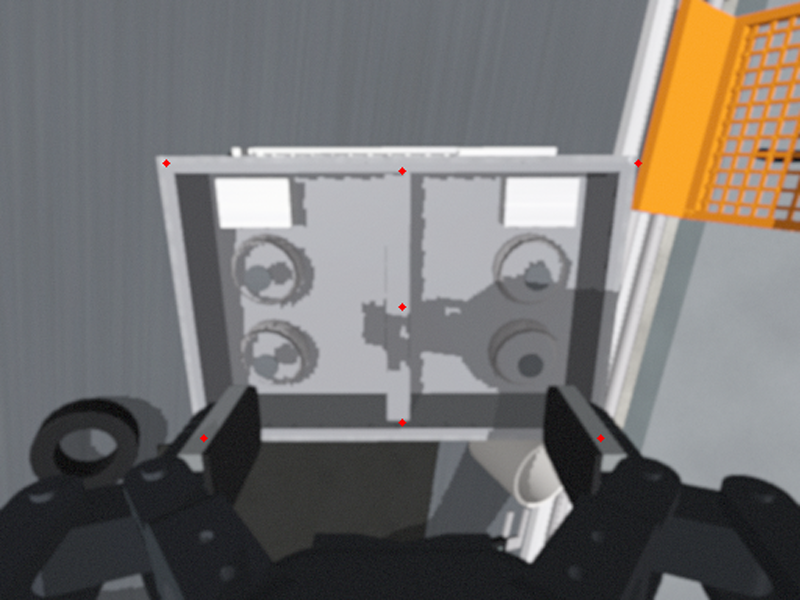

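w1 shows the balancer rollers at (401,243) and (448,241) on the +y pedestal, and (408,405) and (452,404) on the −y one. w2 shows the top tray: rim top edge at v≈157 and corners at u≈157 and 633, bottom edge at v≈440, rib at u 387..411. My prediction is off by 2–3 mm, so I refit with these points and then grip.

Run:
```python
from h import *
mt=optics.camera_model("top");ms=optics.camera_model("scene");mw=optics.camera_model("wrist")
mw["extrinsics"]=np.load("w_stack.npy");mb=dict(mw);mb["extrinsics"]=np.load("w_bal.npy")
ut=np.array([[34,127],[265,88],[337,388],[127,427]])/4+[65,145]-.375
us=(np.array([[742,260],[507,160],[570,25],[757,98]])-[404,0])/3.3+[315,200]-.35
S=1.5625
def f(p):
    W=C@Rtray(p[2]).T+[p[0],p[1],p[3]]
    w=proj(mw,np.r_[W,[Rtray(p[2])@[0,0,.016]+[p[0],p[1],p[3]]]])
    return np.r_[(proj(mt,W)-ut).ravel(),(proj(ms,W)-us).ravel(),
      w[0]-np.array([633,157.5])/S,w[3]-np.array([157.5,157.5])/S,w[1:3,1]-440/S, w[4,0]-399/S]
s=least_squares(f,[.5293,.349,.158,.184],loss="soft_l1");x=s.x;print(x,f(x)[16:])
print("topfit",f(x)[:16])
print("rollers+y",plane(mb,np.array([[424.5,243],[424.5,228],[424.5,262]])/S,.125))
print("rollers-y",plane(mb,np.array([[430,405],[430,388],[430,428]])/S,.125))
np.save("top_pose.npy",x)
Rt=Rtray(x[2]);o=np.array([x[0],x[1],x[3]]);q=quat(Rt)
bot.set_gripper(.45)
t0=sensors.current_t();bot.move_pose(o+Rt[:,2]*.075,q);print("t",sensors.current_t()-t0)
hit=bot.move_straight(o+Rt[:,2]*.005,rate=.06,threshold=6)
p=sensors.current_tcp_pos(); print("hit",hit,Rt.T@(p-o),sensors.current_contact_force(),sensors.current_t())
```

```text
[0.5268 0.3499 0.1623 0.1839] [ 0.9283  0.836   0.9695  2.6273 -2.4111 -1.3296 -0.7556]
topfit [ 0.2547  1.4676 -2.625   1.7055 -1.1943  0.4423 -0.012  -0.05   -0.4342
 -1.1256  1.8658 -0.3758  0.5186 -0.4733 -0.2302 -0.9122]
rollers+y [[ 0.5604 -0.328   0.125 ]
 [ 0.5604 -0.3215  0.125 ]
 [ 0.5605 -0.3366  0.125 ]]
rollers-y [[ 0.5638 -0.4077  0.125 ]
 [ 0.5637 -0.3985  0.125 ]
 [ 0.564  -0.4205  0.125 ]]
t 0.3083
hit False [0.0003 0.0003 0.0054] [-0.2274  0.6001  0.3079] 6.4917
```

Run:
```python
from h import *
x=np.load("top_pose.npy");Rt=Rtray(x[2]);o=np.array([x[0],x[1],x[3]])
bot.set_gripper(0.0,grip_force=80)
print("open",sensors.current_opening(),sensors.current_contact_force())
p=sensors.current_tcp_pos();np.save("grip_top.npy",p)
bot.move_straight(p+Rt[:,2]*.02,rate=.05); print(sensors.current_contact_force())
bot.move_straight(p+Rt[:,2]*.10,rate=.2)
bot.hold(.1);print(sensors.current_contact_force(),sensors.current_torque(),sensors.current_t())
a=shot("scene","s2")[1][190:370,250:450];b=shot("top","t2")[1][110:270,50:210]
o=np.zeros((400,800,3),np.uint8);o[:360,:400]=cv2.resize(a,(400,360));o[:,400:]=cv2.resize(b,(400,400));cv2.imwrite("pics/c2.png",o[:,:,::-1])
```

```text
open 0.12122876232013391 [-3.0144 -1.4811  4.3057]
[-0.6505 -0.0342 -3.3986]
[-0.6332 -0.2394 -4.6825] [-0.1488  0.8305  0.0636] 8.0667
```

View pics/c2.png

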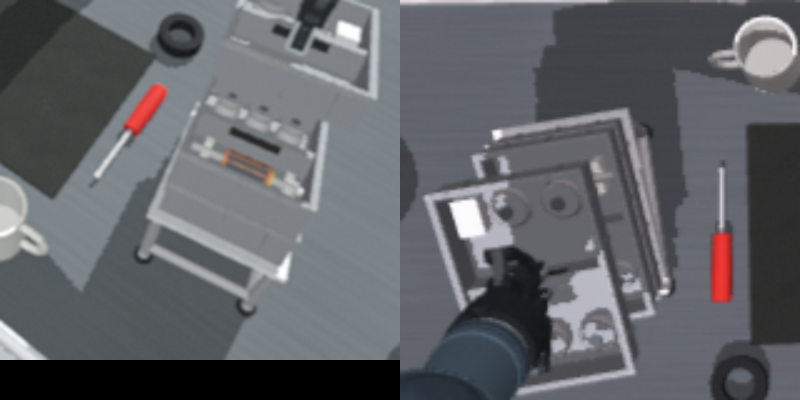

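Only the top tray came up. In the middle tray the rotor (orange windings, crop px (248,165)) lies on the uphill side, so +x is uphill. I set the top tray down on the +y half of the mat.

```bash
cat >> h.py <<'E'
MAT=np.array([.5566,.002]); MY=.02
def onmat(dx,dy,z): return np.r_[MAT+[np.cos(MY)*dx-np.sin(MY)*dy,np.sin(MY)*dx+np.cos(MY)*dy],z]
qm=quat(Rtray(MY,0))
def go(p,q,rate=.35):
    try: bot.move_straight(p,rate=rate,orientation=q)
    except bot.IKError as e: print("IK",e); bot.move_pose(p,q)
def down(p,rate=.05,th=4,probe=.012):   # fast to 20 mm above, then feel for it
    p=np.array(p); bot.move_straight(p+[0,0,.02],rate=.2); bot.hold(.1)
    f0=sensors.current_contact_force(); h=bot.move_straight(p-[0,0,probe],rate=rate,threshold=th)
    print("down",h,sensors.current_tcp_pos(),sensors.current_contact_force()-f0,sensors.current_t())
E
python3 - <<'E'
from h import *
go(onmat(0,.09,.24),qm); print(sensors.current_joint_pos(),sensors.current_t())
down(onmat(0,.09,.0335)); bot.hold(.1)
p=sensors.current_tcp_pos();np.save("topset.npy",p)
bot.set_gripper(.45); print(sensors.current_contact_force())
bot.move_straight(p+[0,0,.09],rate=.25)
x=np.load("top_pose.npy");Rt=Rtray(x[2]);g=np.load("grip_top.npy")
print(sensors.current_t())
cam=np.array([.0011,-.0741,-.1257]);ax=np.array([0,.2914,.9566])
q=quat(Rt);M=R.from_quat(np.r_[q[1:],q[0]]).as_matrix();o2=np.array([x[0],x[1],x[3]])-Rt[:,2]*.044
go(o2-M@(cam+ax*.26),q,.4); bot.hold(.1)
m,im=shot("wrist","w_mid");np.save("w_mid.npy",m["extrinsics"]);im=im[:,:,::-1].copy()
for u in proj(m,np.r_[C,[[0,.0,.016],[.057,0,.015]]]@Rt.T+o2): cv2.circle(im,tuple(int(v) for v in u),2,(0,0,255),-1)
b=shot("top","t3")[1][110:270,100:340,::-1]
cv2.imwrite("pics/c3.png",np.vstack([im[60:330],cv2.resize(b,(512,340))]));print(sensors.current_t())
E
```

```text
[ 0.3594  0.3042 -0.6989  1.7924  0.2138  1.1224 -0.3902] 9.075
down True [0.5556 0.0919 0.0367] [ 0.0887 -0.4757  7.52  ] 10.6917
[-0.635  -0.1813  0.9565]
11.6917
12.7667
```

View pics/c3.png

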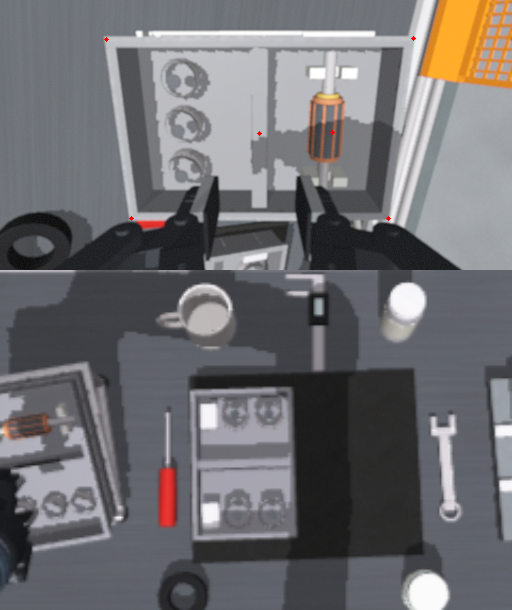

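Wrist crop: middle tray corners at (105,37) and (407,37), rib at u≈260, rotor upright in the saddles at u≈326. The prediction is within 2 mm. The top tray is flat on the left half of the mat. Its touch height shows the trays are about 3 mm lower than my fit, so I grip 3 mm deeper.

Run:
```python
from h import *
x=np.load("top_pose.npy");Rt=Rtray(x[2]);n=Rt[:,2];g=np.load("grip_top.npy")-n*.047;q=quat(Rt)
go(g+n*.08,q,.3)
print("hit",bot.move_straight(g,rate=.1,threshold=6),Rt.T@(sensors.current_tcp_pos()-g))
bot.set_gripper(0.0,grip_force=80); print("open",sensors.current_opening())
f0=sensors.current_contact_force()
p=sensors.current_tcp_pos(); bot.move_straight(p+n*.02,rate=.05); bot.move_straight(p+n*.10,rate=.15)
bot.hold(.1);print(sensors.current_contact_force(),sensors.current_torque())
go(onmat(0,-.085,.24),qm,.25); print(sensors.current_t())
down(onmat(0,-.085,.036),rate=.04); bot.hold(.1)
p=sensors.current_tcp_pos();np.save("rotset.npy",p)
bot.set_gripper(.45); bot.move_straight(p+[0,0,.12],rate=.25)
cam=np.array([.0011,-.0741,-.1257]);ax=np.array([0,.2914,.9566])
M=R.from_quat(np.r_[qm[1:],qm[0]]).as_matrix()
go(np.r_[p[:2],.03]-M@(cam+ax*.24),qm,.4); bot.hold(.1)
m,im=shot("wrist","w_rot");np.save("w_rot.npy",m["extrinsics"]);im=im[:,:,::-1].copy()
b=shot("top","t4")[1][110:270,60:340,::-1]
cv2.imwrite("pics/c4.png",np.vstack([im[:330],cv2.resize(b,(512,270))]));print(sensors.current_t())
```

```text
hit False [0.0006 0.0006 0.0008]
open 0.12249287498178306
[-0.2233  0.0897 -7.5714] [-0.1912  1.1938 -0.0324]
17.5917
down True [ 0.5584 -0.0831  0.0352] [ 0.6625 -0.6013 11.2292] 19.3167
20.8917
```

View pics/c4.png

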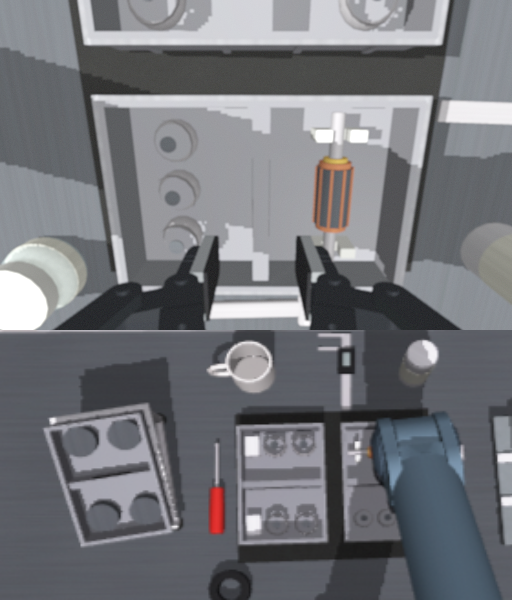

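Rotor tray is flat on the mat and the rotor is in its saddles (core at u≈333, v 160–230). The stack now has only the bottom tray. Next I take a straight-down look at the rollers and find the rotor core by colour.

Run:
```python
from h import *
p=np.load("rotset.npy");m=optics.camera_model("wrist");m["extrinsics"]=np.load("w_rot.npy")
Rm=Rtray(MY,0);o=np.r_[p[:2],.028]
print("tray corners pred",proj(m,C@Rm.T+o)," seen (434,96),(92,96)")
print("rib",proj(m,o+Rm@[0,0,.016]))
im=cv2.imread("pics/w_rot.png").astype(int);b,g,r=im[...,0],im[...,1],im[...,2]
k=(r>g+40)&(r>b+50);k[:140]=0;k[250:]=0;k[:,:300]=0;k[:,360:]=0
v,u=np.nonzero(k);print("orange",u.min(),u.max(),v.min(),v.max())
c=[(u.min()+u.max())/2,(v.min()+v.max())/2]
for z in (.037,.041,.043): print(z,Rm.T@(plane(m,[c,[c[0],v.min()],[c[0],v.max()]],z)-o).T)
a=np.arctan2(.2914,.9566)
M=R.from_quat(np.r_[qm[1:],qm[0]]).as_matrix()
for s in (a,-a):
    M2=M@R.from_euler('x',s).as_matrix()
    if (M2@[0,.2914,.9566])[2]<-.999: break
q=R.from_matrix(M2).as_quat()[[3,0,1,2]]
P=np.array([.562,-.37,.125])-M2@(np.array([.0011,-.0741,-.1257])+np.array([0,.2914,.9566])*.24)
bot.move_pose(P,q);bot.hold(.15);m,im=shot("wrist","w_bal2");np.save("w_bal2.npy",m["extrinsics"])
print(m["extrinsics"],sensors.current_t())
cv2.imwrite("pics/c5.png",cv2.resize(im[80:330,140:400,::-1],None,fx=2.4,fy=2.4,interpolation=2))
```

```text
tray corners pred [[425.992   97.6048]
 [397.043  289.193 ]
 [122.9074 288.6759]
 [ 95.0891  97.8059]]  seen (434,96),(92,96)
rib [[259.871  198.3471]]
orange 313 353 161 232
0.037 [[ 0.0549  0.053   0.0569]
 [-0.0008  0.0262 -0.0297]
 [ 0.009   0.009   0.009 ]]
0.041 [[ 0.0539  0.052   0.0559]
 [ 0.0005  0.027  -0.0279]
 [ 0.013   0.013   0.013 ]]
0.043 [[ 0.0534  0.0515  0.0553]
 [ 0.0011  0.0274 -0.027 ]
 [ 0.015   0.015   0.015 ]]
[[ 0.9997  0.0247 -0.0006 -0.5533]
 [ 0.0247 -0.9997 -0.002  -0.3806]
 [-0.0006  0.002  -1.      0.3661]
 [ 0.      0.      0.      1.    ]] 22.3417
```

View pics/c5.png

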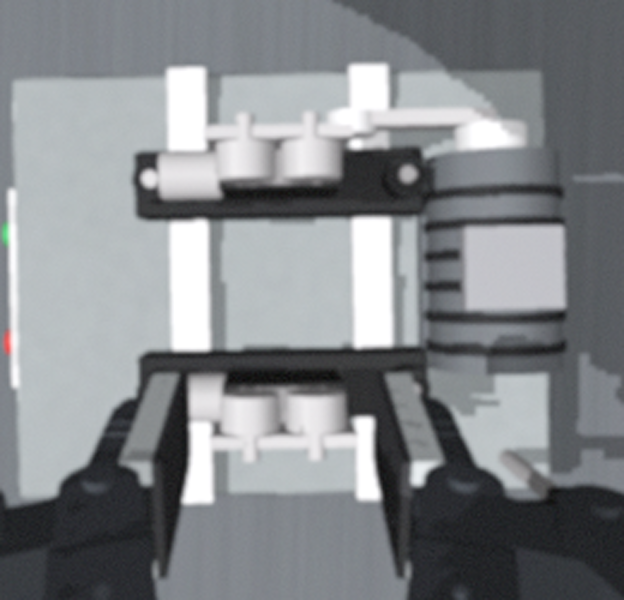

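c5 (crop at 2.4×, offset 140,80): upper rollers at u≈246 and 311, outer edge at v≈137; lower rollers at u≈250 and 316, outer edge at v≈437. The edge spacing comes to 97 mm against 96 expected, and the yaw is about 0.042. Now I pick up the rotor.

Run:
```python
from h import *
m=optics.camera_model("wrist");m["extrinsics"]=np.load("w_bal2.npy")
rest=plane(m,[[140+279.8/2.4,80+287/2.4]],.125)[0];print("rest",rest);np.save("rest.npy",rest)
p=np.load("rotset.npy");Rm=Rtray(MY,0);c=np.r_[p[:2],0]+Rm@[.0555,.0005,0]
bot.set_gripper(.55);go(c+[0,0,.13],qm,.35)
bot.move_straight(c+[0,0,.06],rate=.2);print("hit",bot.move_straight(c+[0,0,.0325],rate=.06,threshold=6),sensors.current_tcp_pos())
f0=sensors.current_contact_force()
bot.set_gripper(0.,grip_force=50);print("open",sensors.current_opening()*85,sensors.current_contact_force()-f0)
g=sensors.current_tcp_pos();np.save("rotgrip.npy",g)
bot.move_straight(g+[0,0,.03],rate=.08);bot.hold(.05);print(sensors.current_contact_force())
bot.move_straight(g+[0,0,.19],rate=.25)
qr=quat(Rtray(.042,0));go(np.r_[rest[:2],.20],qr,.3);bot.hold(.1)
print(sensors.current_contact_force(),sensors.current_torque(),sensors.current_t())
mw,_=shot("wrist","w_hold");a=_[:, :, ::-1][80:380,130:390]; b=shot("scene","s5")[1][110:220,90:230,::-1]
cv2.imwrite("pics/c6.png",np.hstack([cv2.resize(a,(390,450)),cv2.resize(b,(400,450))]))
```

```text
rest [ 0.5625 -0.3722  0.125 ]
hit False [ 0.6137 -0.0813  0.0321]
open 26.11729897221758 [ 0.5787 -0.5474  0.6846]
[ 0.2442 -0.1929 -3.4669]
[ 0.889   0.2471 -2.5644] [ 0.0839  0.0116 -0.016 ] 27.75
```

View pics/c6.png

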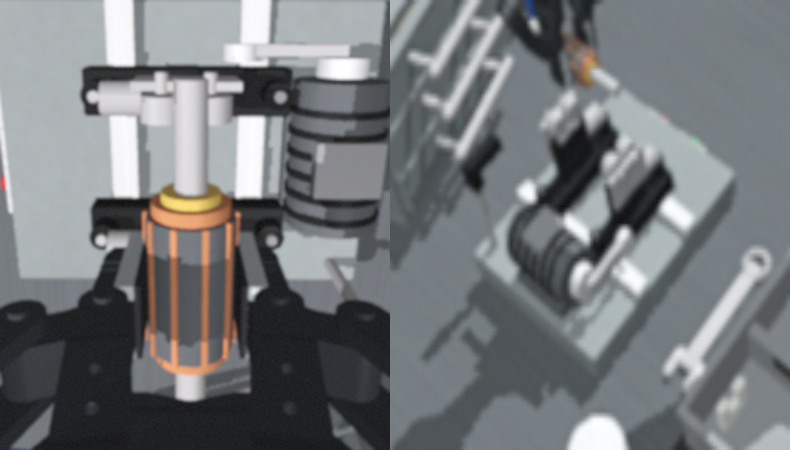

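c6 shows the rotor gripped squarely, with its shaft end at crop (191,80), in line with the V. Before lowering I check its centring along the shaft from that end.

Run:
```python
from h import *
rest=np.load("rest.npy");Rr=Rtray(.042,0);qr=quat(Rr)
m=optics.camera_model("wrist");t=sensors.current_tcp_pos();g=np.load("rotgrip.npy");dz=g[2]-.029
e=Rr.T@(plane(m,[[130+191/1.5,80+80/1.5]],t[2]-dz+.003)[0]-t);print("shaft end rel tcp",e,"tcp",t)
off=e[1]-.062; off=0 if abs(off)<.0015 else np.clip(off,-.004,.004); print("off",off,"dz",dz)
P=np.r_[rest[:2],.125+dz]-Rr@[0,off,0]
bot.move_straight(P+[0,0,.02],rate=.12);bot.hold(.15);f0=sensors.current_contact_force()
h=bot.move_straight(P-[0,0,.003],rate=.025,threshold=4)
print(h,sensors.current_tcp_pos()-P,sensors.current_contact_force()-f0,sensors.current_t())
```

```text
shaft end rel tcp [ 0.0004  0.0597 -0.0011] tcp [ 0.5639 -0.3693  0.2004]
off -0.0023101829447081113 dz 0.00410062180267785
True [-0.0002  0.0002  0.0001] [-0.2194 -0.3769  7.2678] 29.3167
```

Contact came exactly at the nominal height, so the shaft is seated in the V. I release it and check.

Run:
```python
from h import *
bot.hold(.1);bot.set_gripper(.5);t=sensors.current_tcp_pos();print(sensors.current_contact_force())
bot.move_straight(t+[0,0,.10],rate=.2)
a=np.arctan2(.2914,.9566);M=R.from_quat(np.r_[qm[1:],qm[0]]).as_matrix()
for s in (a,-a):
    M2=M@R.from_euler('x',s).as_matrix()
    if (M2@[0,.2914,.9566])[2]<-.999: break
q=R.from_matrix(M2).as_quat()[[3,0,1,2]]
P=np.array([.562,-.37,.125])-M2@(np.array([.0011,-.0741,-.1257])+np.array([0,.2914,.9566])*.24)
bot.move_pose(P,q);bot.hold(.15);m,im=shot("wrist","w_bal3");np.save("w_bal3.npy",m["extrinsics"]);print(sensors.current_t())
A=cv2.resize(im[80:330,140:400,::-1],None,fx=2,fy=2,interpolation=2)
# bottom tray look, same relative view as the earlier middle-tray look
x=np.load("top_pose.npy");Rt=Rtray(x[2]);q=quat(Rt);M=R.from_quat(np.r_[q[1:],q[0]]).as_matrix()
o3=np.array([x[0],x[1],x[3]])-Rt[:,2]*.091
bot.move_pose(o3-M@(np.array([.0011,-.0741,-.1257])+np.array([0,.2914,.9566])*.26),q);bot.hold(.15)
m,im=shot("wrist","w_bot");np.save("w_bot.npy",m["extrinsics"]);print(sensors.current_t())
E=np.load("w_mid.npy"); print("campos diff (tray axes), expect z -.047",Rt.T@((-m["extrinsics"][:3,:3].T@m["extrinsics"][:3,3])-(-E[:3,:3].T@E[:3,3])))
w=cv2.imread("pics/w_mid.png")
cv2.imwrite("pics/c7.png",np.vstack([A[:300,:512],im[70:290,:,::-1][:,:512],][:2]))
cv2.imwrite("pics/c7.png",np.hstack([np.vstack([A[:480,:400]]),np.vstack([cv2.resize(im[70:270,90:430,::-1],(400,240)),cv2.resize(w[70:270,90:430],(400,240))])]))
```

```text
[-0.1005 -0.3653  0.5469]
30.8917
33.7583
campos diff (tray axes), expect z -.047 [ 0.0005  0.0026 -0.0447]
```

View pics/c7.png

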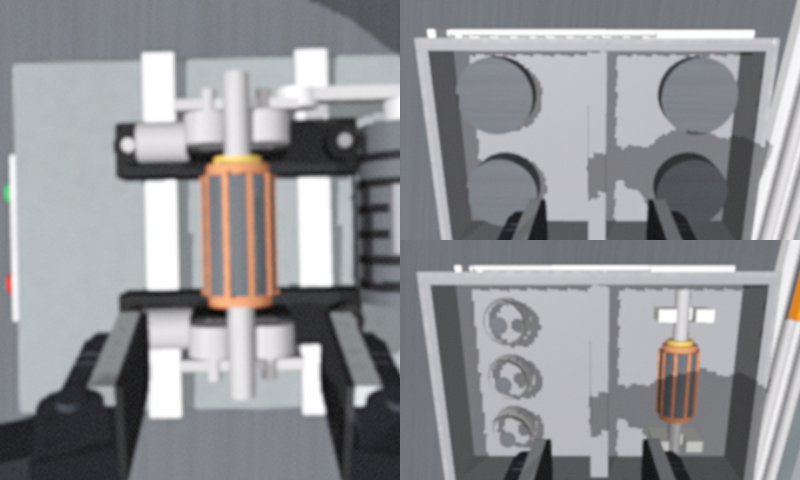

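c7: the rotor lies in the V, with shaft ends at v≈70 and 400 (centre 235) against a roller centre of 239, so about 1.6 mm off. Bottom tray corners are at (416,41) and (778,41), against the middle tray's (418,273) and (775,273). I turn these into tray-frame offsets.

Run:
```python
from h import *
x=np.load("top_pose.npy");Rt=Rtray(x[2]);o=np.array([x[0],x[1],x[3]])-Rt[:,2]*.003
# measure outer top rim edge and rib edges along fixed columns/rows by gradient
for n,k,uvs in (("w_stack",0,[[157.5/1.5625,157.5/1.5625],[633/1.5625,157.5/1.5625]]),("w_mid",1,[[105.3,97.5],[408.9,97.5]]),("w_bot",2,[[103.6,104.2],[411.4,104.2]])):
    m=optics.camera_model("wrist");E=m["extrinsics"]=np.load(n+".npy")
    im=cv2.GaussianBlur(cv2.imread(f"pics/{n}.png"),(0,0),1).astype(float).mean(2)
    def cast(uv,zt):
        d=Rt.T@E[:3,:3].T@[(uv[0]-m["cx"])/m["fx"],(uv[1]-m["cy"])/m["fy"],1]
        c=Rt.T@(-E[:3,:3].T@E[:3,3]-o)+[0,0,.044*k]
        return c+d*((zt-c[2])/d[2])
    rib=[]
    for v in (125,140,150):
        row=im[v,240:285];gr=np.diff(row);rib.append((240+gr[:20].argmax()+.5, 240+20+gr[20:].argmin()+.5))
    print(n,"corners",np.array([cast(u,.025) for u in uvs])[:,:2],"expect y .07, x -+.105; rib edges",rib, "rib x",cast([np.mean(rib),140],.016)[:2])
```

```text
w_stack corners [[-0.1069  0.0717]
 [ 0.1057  0.0705]] expect y .07, x -+.105; rib edges [(np.float64(246.5), np.float64(262.5)), (np.float64(243.5), np.float64(262.5)), (np.float64(248.5), np.float64(261.5))] rib x [-0.      0.0428]
w_mid corners [[-0.1067  0.0715]
 [ 0.1033  0.0707]] expect y .07, x -+.105; rib edges [(np.float64(254.5), np.float64(267.5)), (np.float64(247.5), np.float64(267.5)), (np.float64(242.5), np.float64(267.5))] rib x [-0.0011  0.0407]
w_bot corners [[-0.1067  0.0703]
 [ 0.1069  0.0699]] expect y .07, x -+.105; rib edges [(np.float64(250.5), np.float64(265.5)), (np.float64(255.5), np.float64(265.5)), (np.float64(240.5), np.float64(265.5))] rib x [-0.0001  0.0443]
```

All three trays line up within 1–2 mm, so the original path holds with −1 mm in y. I regrasp the top tray and nest it.

Run:
```python
from h import *
x=np.load("top_pose.npy");Rt=Rtray(x[2]);n=Rt[:,2];q=quat(Rt);p=np.load("topset.npy")
T=np.load("grip_top.npy")-.044*n-.001*Rt[:,1]
bot.set_gripper(.45)
bot.move_straight(sensors.current_tcp_pos()+[0,0,.08],rate=.3)
go(p+[0,0,.12],qm,.35);bot.move_straight(p+[0,0,.04],rate=.2);print("hit",bot.move_straight(p,rate=.08,threshold=6),sensors.current_tcp_pos()-p)
bot.set_gripper(0.,grip_force=80);print("open",sensors.current_opening())
g=sensors.current_tcp_pos();bot.move_straight(g+[0,0,.02],rate=.06);bot.move_straight(g+[0,0,.22],rate=.25)
go(T+n*.10,q,.25);bot.hold(.15);print(Rt.T@(sensors.current_tcp_pos()-T),sensors.current_t())
bot.move_straight(T+n*.022,rate=.12);bot.hold(.15);f0=sensors.current_contact_force()
h=bot.move_straight(T-n*.004,rate=.025,threshold=4)
print(h,Rt.T@(sensors.current_tcp_pos()-T),Rt.T@(sensors.current_contact_force()-f0),sensors.current_t())
```

```text
hit False [-0.0002 -0.0002 -0.0005]
open 0.1201649414758569
[ 0.0007 -0.0021  0.0996] 39.7417
True [-0.0003 -0.0002  0.0001] [2.0997 0.2554 8.0794] 41.5083
```

Contact came at the nominal nested height (0.1 mm off). I release, retreat and check.

Run:
```python
from h import *
x=np.load("top_pose.npy");Rt=Rtray(x[2]);n=Rt[:,2]
bot.hold(.1);bot.set_gripper(.45);t=sensors.current_tcp_pos();print(Rt.T@sensors.current_contact_force())
bot.move_straight(t+n*.10,rate=.2)
q=quat(Rt);M=R.from_quat(np.r_[q[1:],q[0]]).as_matrix();o=np.array([x[0],x[1],x[3]])-n*.047
go(o-M@(np.array([.0011,-.0741,-.1257])+np.array([0,.2914,.9566])*.26),q,.3);bot.hold(.15)
m,im=shot("wrist","w_fin");np.save("w_fin.npy",m["extrinsics"])
P=proj(m,C@Rt.T+o);im=im[:,:,::-1].copy()
for u in P: cv2.circle(im,tuple(int(v) for v in u),1,(0,0,255),-1)
bot.move_straight(sensors.current_tcp_pos()+np.array([-.05,-.15,.1]),rate=.3);bot.hold(.2)
s=shot("scene","s_fin")[1][110:360,80:450,::-1];tt=shot("top","t_fin")[1][110:270,60:420,::-1]
cv2.imwrite("pics/c8.png",np.vstack([np.hstack([cv2.resize(im[60:300,80:440],(400,267)),cv2.resize(tt,(400,267))]),cv2.resize(s,(800,333))[:333] if 0 else np.hstack([cv2.resize(s,(493,333)),np.zeros((333,307,3),np.uint8)])]))
print(P,sensors.current_t())
```

```text
[ 0.2914 -0.075  -1.2059]
[[411.864  104.6626]
 [386.9334 281.6786]
 [131.8737 281.2916]
 [107.8841 104.7018]] 44.1667
```

View pics/c8.png

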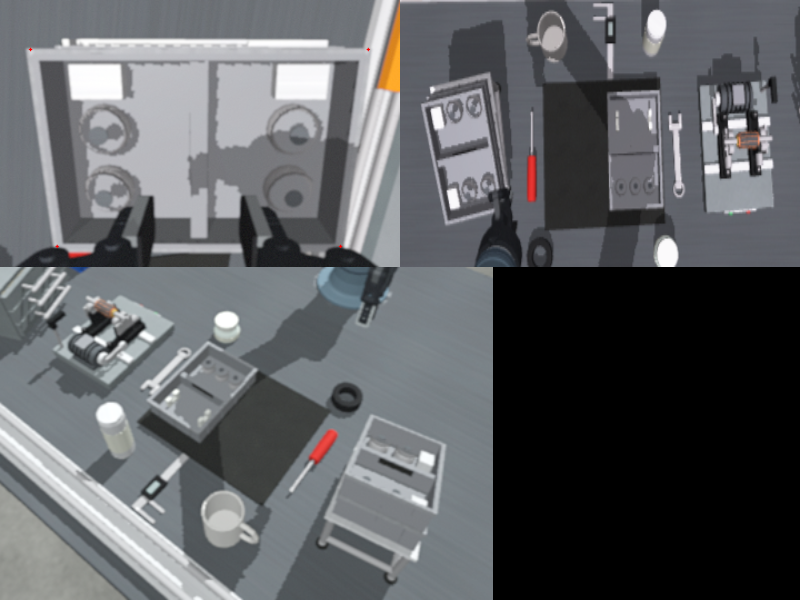

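c8: the top tray is nested squarely, with its corners within about 1–2 px of the prediction. The rotor is on the rollers, the rotor tray is on the mat and the bystanders look unmoved. I hand in.

```bash
python3 -c "
from h import *
print(sensors.current_contact_force(),sensors.current_tcp_pos(),sensors.current_t());bot.job_done()"
```

```text
[0.4845 0.4906 1.4632] [0.4435 0.1964 0.3497] 44.1667
the job is handed in; nothing more can be done
```

The job is handed in at 44 s of the 72 s allowed; all four moves worked first time and nothing failed a check, but no verdict was reported.

- **Top tray:** I set it aside on the +y half of the mat, then nested it back on the bottom tray. It made contact 0.1 mm from the computed nested height. In the last wrist view its corners were within about 1–2 px of the prediction, so it sits square.
- **Rotor tray:** It went down flat on the −y half of the mat with the rotor in its saddles, about 85 mm from the mat's centre (110 mm allowed).
- **Rotor:** It touched the rollers within about 0.1 mm of the nominal height before I let go, with a contact force of about 7 N. The view afterwards showed it in the V, about 1.6 mm off the middle along the shaft (8 mm allowed).
- **Other things:** The bystanders look unmoved in the final pictures. The gripper was clear of everything and read about 1.6 N, near its offset at rest.

**Disagreements:** The camera fit put the stack about 3 mm too high; I corrected this from the height at which the top tray touched the mat. The rotor's position along the shaft differed by about 2 mm between two views, and I shifted the placing by that amount.

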